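# Set a pocket tape to the size line of a sole-cutting board

### The arm

A 6-joint arm with a two-finger parallel gripper is mounted at the origin on the work surface. World frame = base frame: x ahead of the robot, y to its left, z up, the work surface at z = 0. Lengths are in m, angles in rad, forces in N, time in s.
With the tool pointing down it reaches from about 0.25 to 0.725 m from the base axis. Payload 4 kg.
Tool frame: the origin (TCP) lies on the centre line of the jaws, within the pads' length; the fingertips stand 14 mm ahead of it and the grasp point (between the pads) lies 5 mm behind it; z points along the fingers, x is the direction in which the jaws open and shut, and the axes are right-handed (so a half turn about z gives the same grasp; the last joint's range is limited). The gripper opens to 85 mm and grips with 20 to 120 N. Pads are 22 mm wide; open, the fingers measure 114 mm over their backs; the gripper's body (76 mm by 85 mm) begins 54 mm behind the grasp point. The pads swing forward as they close: fully open they stand 13 mm farther back than shut.
Start: joints at [-1.342, 0.241, 0.005, 1.335, 0, 1.571], TCP at [0.113, -0.487, 0.207] pointing down, gripper open.
Joint ranges: [-2.72, 2.72], [-1.05, 1.87], [-1.09, 1.28], [-1.99, 2.15], [-1.42, 1.44], [-3.14, 3.14]. Speed limits (rad/s): [2.79, 2.79, 3.14, 3.14, 3.14, 3.14].

### API

Orientations are given as a unit quaternion [x, y, z, w].
In Python, from workcell import get_obs, optics, ticket gives the robot as it stands.
- The arm moves only by the shell command python3 -m inch 'ROWS'. ROWS is JSON, a list that holds one entry, the list of rows, each a list of 5 numbers: the finger opening in cm, from 0 to 8.54, then the shift along the tool's x, y, z in cm, then the turn about the tool's z in degrees. In form: [[[fingers, dx, dy, dz, roll], ...]]. A call has exactly 5 rows; each row is the pose to reach, as a shift and turn from the pose measured when the call began, along the tool's axes at that moment; what a row does not reach only later rows make up. A row lasts 1/8 s, in which the tool goes at most 62.5 mm and 10.7 degrees, less where a joint would pass 70% of its speed; a pose out of reach is approached as far as the arm can. A call with a gripper value outside its range is refused whole. The fingers move at their own pace and stop on an object; the grip force is fixed at half the most. Time passes only in rows, so rows that repeat a pose let the fingers close, or fill a call up. It gives the time, the measured TCP pose, the force and the opening at its end, in the units of the state.
- get_obs(): the state, without advancing time (a new reading comes with each control period).
- optics.camera(name): name is "scene" or "top" or "wrist"; returns (picture, depth): 480x640x3 uint8, red, green, blue; 480x640 float32, m along the optical axis (not along the pixel's ray), 0 where there is no reading.
- optics.camera_info(name): a dict with "vfov" (degrees; the focal length in pixels is half the picture's height over the tangent of half this angle, whatever the lens; pixels are square), "cx", "cy" (the principal point, pixels), "R" (3x3) and "t" (3): a world point X has camera coordinates R X + t. Camera axes: x right, y down, z forward; pixel columns grow to the right and rows downward; lengths in m; the calibration is good to about 2 mm. The wrist camera is an equidistant fisheye: a pixel r from the principal point sees the ray r / f radians off the axis. A picture is of the moment at which its call begins: read the wrist's pose just before it. camera_info takes no time and is no camera call; for the wrist camera it gives the pose at the moment of the call.
- ticket.job_done(): hands the job in, once; it reports no verdict.
The state is a dict: "clock": time; "joint_pos": joint angles; "joint_vel": joint speeds; "tau": joint torques, N m; "eef_pos": TCP position; "tool_rot": TCP orientation; "ft_force": force on the tool from outside, world axes, zero at the start; "ft_torque": the same for the moment, N m; "grip_width": finger opening in m.
Only numpy, scipy, OpenCV 4.12 (cv2) and the standard library are available. Lean on these libraries where they do the work, as an engineer would, in place of code of your own. Each camera call takes 0.05 s, during which the arm holds its last target.

### The job

Take the green pocket tape off its cork-topped block, hook its steel end hook over the end of the plywood cutting board that lies nearer the red line, and draw the case straight back along the board, against the tape's spring, until the case's front face stands at the red line. Keep the tape taut there and press the case down firmly but not hard, so that the red brake foot on its underside goes in and locks the tape; then let go, leaving the case upright on the board, the hook still against the board's end and the tape locked at that length. Leave the shoe, the polish tin, the brush and the thread spool alone.

Things in the scene. Friction and masses are not known exactly. Their poses are not given: they have to be found in the camera images.
- tape: Pocket tape, green case with grey-white side discs, 70 mm long (x) x 34 wide (y) x 60 tall (z), about 0.25 kg. Origin: centre of the case's underside; +x out of the front face, where the white blade leaves; +z up. Starts upright on the rest block, standing on its red brake foot (44 x 22 mm, centred), which juts 4.5 mm below the underside. Grip it across the 34 mm.
- tape_front (a point): Point at the lower edge of the case's front face, at its middle: 35 mm ahead (+x) of the tape's origin, at the height of the underside. This is the edge to set at the red line.
- hook (a point): Point on the inner face (towards the case) of the steel end hook, 10 mm below the case's underside. The hook, 22 mm wide, 3 mm thick, hangs square from the blade's end to 12 mm below the underside, 7.5 mm below the foot while the foot is out. Its inner face is 8 mm ahead of the case's front when the blade is fully in, more by the length drawn out.
- blade (a joint): Length of blade drawn out, m: 0 fully in, 0.16 at most. A spring pulls it in with 2.4 N at 0, rising to 3 N at 0.16. The 19 mm wide blade is straight and stiff, along the tape's +x, 5 to 7 mm above the case's underside.
- brake (a joint): Travel of the brake foot up into the case, m: 0 out (start), about 0.0035 in, bearing on the blade. It slips up at about 8 N, has no return spring and stays where left. It clamps the blade only if driven hard onto it: press on past the slip until the force climbs to 15 to 20 N. Set too early, it stops the blade coming out. Set, it still juts about 1 mm below the case.
- board: Plywood cutting board, fixed: 320 mm long (x) x 110 wide (y) x 30 thick. Origin: centre of its underside, on the bench. The end to hook is at +x, 160 mm from the origin: the end nearer the red line. A thin dark pencil line crosses it near the other end. The end to hook is square and stands clear.
- board_edge (a point): Middle of the upper edge of the board end to hook (board frame x = 160 mm, z = 30 mm).
- size_line: Red line, 4 mm wide, painted across the full width of the board's top, square to its length. Origin: centre of the line, on the board's top; its x axis is the board's x axis. It lies 75 to 135 mm from the end to hook.
- rest: Fixed wooden block with a cork top, 66 mm (x) x 50 mm (y) x 25 mm high, on which the tape starts, with the tape's hook hanging in front of its +x end. Origin: centre of its underside.
- shoe: Brown shoe, 255 mm long, 90 mm tall; a bystander. Origin: centre of the sole's underside, toe at +x.
- polish: Red round tin, 72 mm across, 32 mm tall; a bystander. Origin: centre of its underside.
- brush: Hand brush lying on the bench, handle to -x; a bystander.
- spool: Wooden thread spool, 44 mm across, 50 mm tall, upright; a bystander. Origin: centre of its underside.
Not all that is in view belongs to the job. What is meant by the tape is not blue or orange, and is the larger of those in its own colour.

How it is judged:
On the way, in this order (a step that is already met when the one before it is completed fails the run):
1. the hook is caught on the board's end and the tape is drawn out by more than 20 mm, with the brake foot not yet pressed home (x of hook in the frame of board between 0.157 and 0.1635 m and y of hook in the frame of board between -0.055 and 0.055 m and z of hook in the frame of board below 0.0285 m and value of joint blade above 0.02 m and value of joint brake below 0.003 m), for 0.1 s.
2. with the hook on the board's end and the case's front at the red line, the brake foot is pressed in (x of hook in the frame of board between 0.157 and 0.1635 m and y of hook in the frame of board between -0.055 and 0.055 m and z of hook in the frame of board below 0.0285 m and x of tape_front in the frame of size_line between -0.006 and 0.006 m and angle between the x axis of tape and the x axis of board, either way round below 0.12 rad and angle between tape's own z axis and vertical below 0.06 rad and value of joint brake above 0.003 m), for 0.1 s.
At the end, for the whole second after the job is handed in: Tape released, still and upright (0.06 rad) on the board, along it within 0.12 rad; its front face within 6 mm of the red line; hook below the board's top edge, inner face within 3 mm of its end; brake foot in by more than 3 mm, blade more than 50 mm out (all of step 2 and z of tape in the frame of board between 0.029 and 0.033 m and value of joint blade above 0.05 m and linear speed of tape below 0.01 m/s and velocity of joint blade between -0.005 and 0.005 m/s); the robot touches nothing.
It fails at once if the tape and the board are pressed together with more than 32 N (contact force between tape and board above 32 N).
It fails at once if a bystander (shoe, polish tin, brush or spool) is moved by more than 15 mm (distance of any of shoe, polish, brush, spool from where it was at the start of the episode above 0.015 m).
It also fails if it takes over 58 s, if anything falls off the work surface, if the arm or the gripper's body presses on something with over 40 N, if the wrist force passes 120 N, or if a joint passes its speed limit or range.

## Working session

There is one attempt and no reset: what is moved stays moved. The work goes in short steps, Python scripts to look and compute and a shell command to move; the robot and the scene stay as the last step left them, time stands still between calls to the robot, and variables do not carry over. Pictures are saved under pics/ and viewed, and the job is handed in when it is done.

```bash
ls; mkdir -p pics; python3 - <<'E'
from workcell import get_obs, optics
import cv2,numpy as np
o=get_obs();print(o)
for n in ["scene","top"]:
    p,d=optics.camera(n);cv2.imwrite(f"pics/{n}0.png",p[:,:,::-1]);np.savez(f"pics/{n}0.npz",p=p,d=d)
    print(optics.camera_info(n))
E
```

```text
pics
{'clock': 0.0, 'joint_pos': array([-1.34199298e+00,  2.41410895e-01,  3.72768933e-03,  1.33520242e+00,
        7.27900592e-06,  1.57077864e+00]), 'joint_vel': array([-0.00078554,  0.00024177,  0.00028472, -0.00044264, -0.00021042,
        0.00028652]), 'tau': array([ 1.01026173e-03, -3.72319043e+01,  2.52408153e+01,  1.68149936e-02,
        1.85698118e-04,  2.38213012e-06]), 'eef_pos': array([ 0.11325354, -0.48630362,  0.20591538]), 'tool_rot': array([ 7.83207539e-01, -6.21759487e-01, -8.15902307e-04, -6.52385158e-04]), 'ft_force': array([ 0.34103787, -0.57471207,  0.14392336]), 'ft_torque': array([ 0.04080666, -0.00937367, -0.0389064 ]), 'grip_width': 0.08529631654336461}
{'vfov': 46.381879591270206, 'cx': 318.9205935980486, 'cy': 234.42324485624496, 'R': array([[ 0.56049429,  0.8280607 ,  0.01271345],
       [ 0.6187773 , -0.40853366, -0.67098055],
       [-0.55041876,  0.38394756, -0.74136595]]), 't': array([-0.2641662 , -0.34897663,  1.48229416])}
{'vfov': 54.309919832555444, 'cx': 327.01656207998343, 'cy': 239.59574807561043, 'R': array([[-0.11177469, -0.99372873,  0.00310257],
       [-0.97168721,  0.1086404 , -0.20981238],
       [ 0.20815952, -0.02646644, -0.97773674]]), 't': array([0.00220634, 0.57366874, 0.95513809])}
```

View pics/scene0.png

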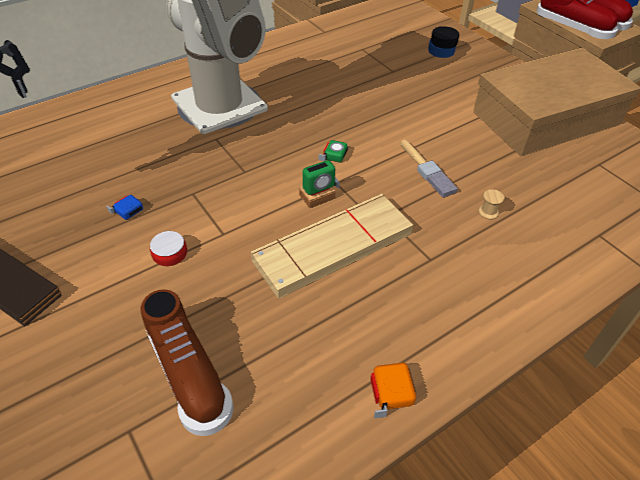

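View pics/top0.png

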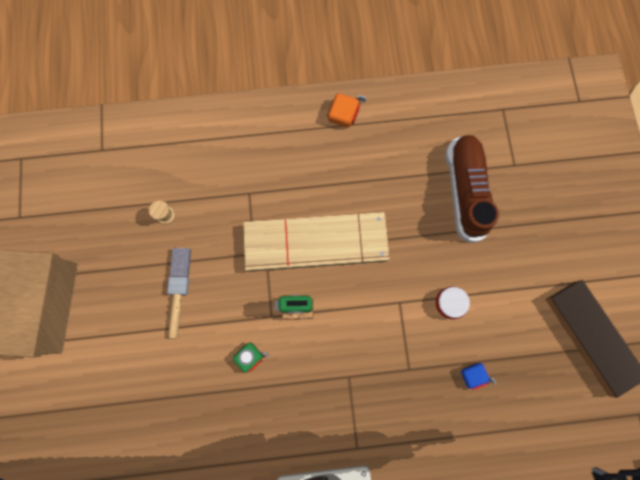

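```bash
python3 - <<'E'
import cv2,numpy as np
s=np.load("pics/scene0.npz")['p'];t=np.load("pics/top0.npz")['p']
a=cv2.resize(s[130:300,240:430],None,fx=4,fy=4,interpolation=cv2.INTER_CUBIC)
b=cv2.resize(t[200:380,230:400],None,fx=4,fy=3.3*4/4,interpolation=cv2.INTER_CUBIC)
b=cv2.resize(t[205:345,235:395],None,fx=4,fy=4,interpolation=cv2.INTER_CUBIC)
cv2.imwrite("pics/sc.png",cv2.resize(s[130:280,240:430],None,fx=4,fy=4,interpolation=cv2.INTER_CUBIC)[:,:,::-1]);cv2.imwrite("pics/tc.png",b[:,:,::-1])
E
```

```text
(no output)
```

View pics/sc.png

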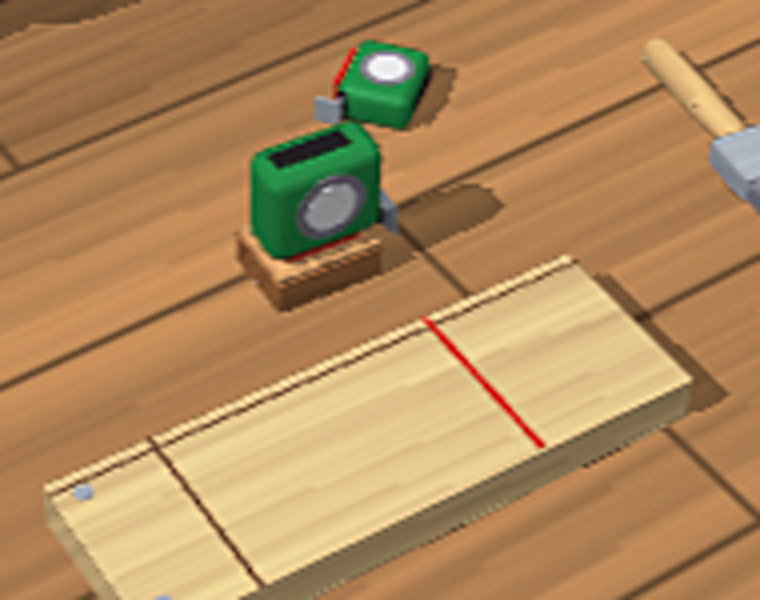

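View pics/tc.png

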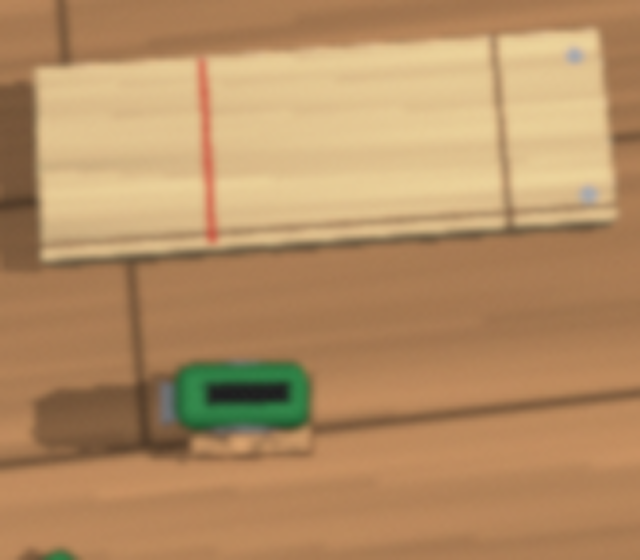

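```bash
cat > h.py <<'E'
import numpy as np
from workcell import get_obs, optics
def K(i): 
    return 240/np.tan(np.radians(i['vfov'])/2)
def cloud(d,i):
    f=K(i);v,u=np.mgrid[0:480,0:640].astype(float)
    P=np.stack([(u-i['cx'])/f*d,(v-i['cy'])/f*d,d],-1)
    return (P-i['t'])@i['R']
def ray_z(u,v,i,z):
    f=K(i);r=np.array([(u-i['cx'])/f,(v-i['cy'])/f,1])@i['R'];c=-i['R'].T@i['t']
    return c+r*(z-c[2])/r[2]
E
python3 - <<'E'
from h import *
import cv2
for n in ['top','scene']:
    z=np.load(f"pics/{n}0.npz");i=optics.camera_info(n);P=cloud(z['d'],i);p=z['p'].astype(int)
    h,s,v=cv2.split(cv2.cvtColor(z['p'],cv2.COLOR_RGB2HSV))
    box=np.zeros((480,640),bool)
    if n=='top': box[205:280,235:395]=1
    else: box[190:300,245:420]=1
    m=box&(P[...,2]>.024)&(P[...,2]<.036)
    q=P[m];print(n,'board z',np.median(q[:,2]),len(q))
    r=cv2.minAreaRect((q[:,:2]*1000).astype(np.float32));print(r, cv2.boxPoints(r).round(1).tolist())
    red=m&((h<8)|(h>172))&(s>150); q=P[red]; print('red',len(q),q.mean(0)); 
    l=cv2.fitLine((q[:,:2]*1000).astype(np.float32),cv2.DIST_HUBER,0,.01,.01).ravel();print(l,np.degrees(np.arctan2(l[1],l[0])))
    b2=np.zeros((480,640),bool)
    if n=='top': b2[285:325,270:320]=1
    else: b2[155:200,295:345]=1
    g=b2&(h>55)&(h<90)&(s>90); q=P[g];print('green',len(q),q.min(0),q.max(0))
    zt=np.percentile(q[:,2],95);t=q[q[:,2]>zt-.012];print('zt',zt)
    t=P[b2&(P[...,2]>.075)]
    r=cv2.minAreaRect((t[:,:2]*1000).astype(np.float32));print(r)
    t=P[b2&(P[...,2]>.015)&(P[...,2]<.028)]
    if len(t): print('rest',np.median(t[:,2]),t.min(0),t.max(0))
E
```

```text
top board z 0.029670994709317652 6858
((578.2056274414062, -37.904998779296875), (320.086669921875, 110.81723022460938), 87.81216430664062) [[516.7000122070312, -195.6999969482422], [627.5, -199.89999389648438], [639.7000122070312, 119.9000015258789], [528.9000244140625, 124.0999984741211]]
red 3 [0.53458922 0.03055508 0.03088952]
[  0.8204571   0.5717081 534.58923    30.55508  ] 34.86942
green 409 [ 0.42109182 -0.01380715  0.08119715] [0.45538094 0.05310217 0.09533328]
zt 0.09189782355952833
((421.28656005859375, -3.4756927490234375), (127.24334716796875, 57.78622055053711), 51.106422424316406)
rest 0.024271421651444518 [ 0.4095253  -0.01583395  0.01512317] [0.45934721 0.06314776 0.02788546]
scene board z 0.028433676246714012 6712
((531.7068481445312, -36.72869873046875), (321.9458923339844, 209.63394165039062), 87.83636474609375) [[420.8999938964844, -193.60000610351562], [630.4000244140625, -201.5], [642.5, 120.19999694824219], [433.0, 128.10000610351562]]
red 85 [0.57063433 0.02356346 0.02878701]
[ 9.9999315e-01 -3.6959979e-03  5.8185040e+02  2.6761036e+01] -0.21176556
green 671 [ 0.34677576 -0.49294627  0.00162614] [1.17988497 0.1400697  0.86812434]
zt 0.08888579211203268
((787.8219604492188, -241.99191284179688), (67.3301010131836, 928.5651245117188), 53.22998809814453)
rest 0.021643054178822813 [ 0.33889165 -0.01903522  0.01510132] [0.46603002 0.13469404 0.02785147]
```

```bash
python3 - <<'E'
from h import *
import cv2
i=optics.camera_info('top');z=np.load("pics/top0.npz");p=z['p']
a=np.radians(87.81);ex=np.array([np.cos(a),np.sin(a)]);ey=np.array([-ex[1],ex[0]]);c=np.array([.5782,-.0379])
def bd(P): return (P[:2]-c)@np.array([ex,ey]).T*1000
for u,v in [(203,58),(205.5,110),(208,150),(213,242)]:
    P=ray_z(235+u/4-.4,205+v/4-.4,i,.03);print('red',P,bd(P))
R,G,B=[p[...,k].astype(int) for k in range(3)]
rm=np.zeros((480,640));rm[215:270,275:300]=np.clip(R-G-60,0,255)[215:270,275:300]
L=[]
for v in range(222,264):
    w=rm[v]
    if w.sum()>0: L.append(bd(ray_z((w*np.arange(640)).sum()/w.sum(),v,i,.03)))
L=np.array(L);print(np.median(L,0),L[::6])
# tape top, z=.0895
h,s,_=cv2.split(cv2.cvtColor(p,cv2.COLOR_RGB2HSV))
m=((h>50)&(h<95)&(s>90)).astype(np.uint8);m[:, :265]=0;m[:,330:]=0;m[:285]=0;m[330:]=0
m=cv2.morphologyEx(m,cv2.MORPH_CLOSE,np.ones((9,9)))
v,u=np.nonzero(m);print(len(u))
Q=np.array([ray_z(x,y,i,.0895)[:2]*1000 for x,y in zip(u,v)],np.float32)
r=cv2.minAreaRect(Q);print(r);print(Q.mean(0))
l=cv2.fitLine(Q,cv2.DIST_HUBER,0,.01,.01).ravel();print(l,np.degrees(np.arctan2(l[1],l[0])))
for u,v in [(207,386),(290,382),(207,402),(290,398)]:
    print('slot',ray_z(235+u/4-.4,205+v/4-.4,i,.0895))
print(z['d'][300,290:300])
E
```

```text
red [0.63443756 0.02569065 0.03      ] [ 65.69322926 -53.76646642]
red [0.60426269 0.0271059  0.03      ] [ 65.95436363 -23.55955827]
red [0.58125975 0.02786273 0.03      ] [65.83161602 -0.54450152]
red [0.52918969 0.02998956 0.03      ] [65.96712007 51.56880706]
[66.45209209  0.32893689] [[ 66.62210826 -47.06021303]
 [ 66.47611939 -33.09147511]
 [ 66.24725373 -19.1935875 ]
 [ 66.58444754  -5.41344294]
 [ 66.34033214   8.33361235]
 [ 66.19661562  21.99827666]
 [ 66.68715391  35.54197747]]
488
((438.54730224609375, 19.221948623657227), (65.80487823486328, 30.53237533569336), 83.5986328125)
[438.85724   19.210625]
[1.2225042e-01 9.9249929e-01 4.3912408e+02 1.8943247e+01] 82.978
slot [0.44533633 0.03631724 0.0895    ]
slot [ 0.44262194 -0.00616783  0.0895    ]
slot [0.43722713 0.03707996 0.0895    ]
slot [ 0.43451286 -0.00532897  0.0895    ]
[0.95633596 0.9575535  0.96019894 0.96049815 0.9592189  0.95964247
 0.95542145 0.9613176  0.9579684  0.9576277 ]
```

```bash
cat >> h.py <<'E'
from scipy.spatial.transform import Rotation as Ro
def go(p,xang,o=None):
    """world target TCP p(m), tool-x angle deg -> shift cm in tool axes, roll deg"""
    o=o or get_obs();R=Ro.from_quat(o['tool_rot']).as_matrix()
    d=R.T@(np.array(p)-o['eef_pos'])*100
    xa=np.degrees(np.arctan2(R[1,0],R[0,0]));r=-((xang-xa+90)%180-90)
    print('t',o['clock'],'pos',o['eef_pos'].round(4),'xang',round(xa,2),'tilt',np.degrees(np.arccos(-R[2,2])).round(2),'F',o['ft_force'].round(1),'w',round(o['grip_width'],4))
    print('shift cm',d.round(2),'roll',round(r,2))
E
python3 -c "
from h import *
go([.4388,.0192,.206],-5)"; python3 -m inch '[[[8.5,-4.2,-4.3,0,-8],[8.5,-8.4,-8.6,0,-16],[8.5,-12.6,-12.9,0,-24],[8.5,-16.8,-17.2,0,-32],[8.5,-21,-21.6,0,-40]]]'
python3 -c "
from h import *
go([.4388,.0192,.206],-5)"
```

```text
t 0.1 pos [ 0.1133 -0.4864  0.206 ] xang -76.89 tilt 0.11 F [-0.8  0.3  0.6] w 0.0856
shift cm [-41.86 -43.17   0.08] roll -71.89
clock: 0.72
eef_pos: [0.2765, -0.2311, 0.2062]
tool_rot: [0.949, -0.315, -0.0, -0.001]
ft_force: [0.9, 0.2, 0.6]
grip_width: 0.0849
t 0.725 pos [ 0.2765 -0.2311  0.2062] xang -36.68 tilt 0.1 F [0.9 0.2 0.6] w 0.0849
shift cm [ -1.93 -29.77   0.07] roll -31.68
```

```bash
python3 -m inch '[[[8.5,-0.4,-6,0,-7],[8.5,-0.8,-12,0,-14],[8.5,-1.2,-18,0,-21],[8.5,-1.6,-24,0.5,-28],[8.5,-1.9,-29.8,1.5,-31.7]]]'
python3 - <<'E'
from h import *
import cv2
go([.4388,.0192,.0595],-5)
i=optics.camera_info('wrist');p,d=optics.camera('wrist')
np.savez('pics/w1.npz',p=p,d=d,**i);cv2.imwrite('pics/w1.png',p[:,:,::-1]);print(i)
E
```

```text
clock: 1.35
eef_pos: [0.4402, 0.0213, 0.1917]
tool_rot: [0.999, -0.042, 0.0, -0.001]
ft_force: [0.6, -1.0, -0.2]
grip_width: 0.085
t 1.35 pos [0.4402 0.0213 0.1917] xang -4.79 tilt 0.1 F [ 0.6 -1.  -0.2] w 0.085
shift cm [-0.13  0.24 13.22] roll 0.21
{'vfov': 65.70646984690485, 'cx': 320.78291711059404, 'cy': 239.4151267795288, 'R': array([[ 0.99655988, -0.08285983,  0.0016296 ],
       [-0.0803637 , -0.96136053,  0.26330136],
       [-0.02025048, -0.26252653, -0.96471226]]), 't': array([-0.43691171,  0.02525646,  0.37865567])}
```

View pics/w1.png

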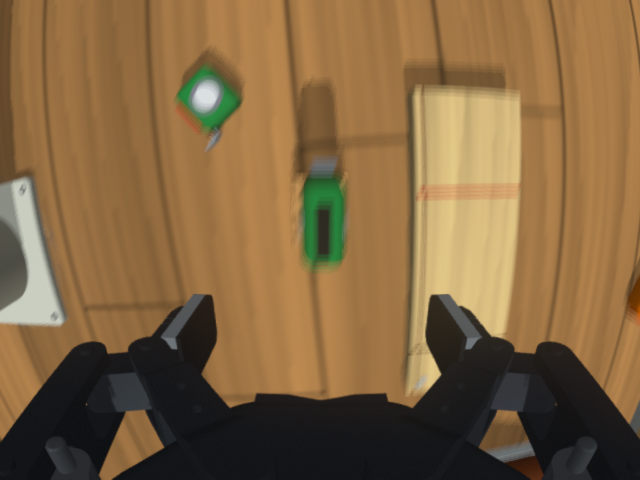

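```bash
cat >> h.py <<'E'
def wray(u,v,i,z):
    f=K(i);x,y=u-i['cx'],v-i['cy'];r=np.hypot(x,y);th=r/f
    ray=np.array([x/r*np.sin(th),y/r*np.sin(th),np.cos(th)])@i['R'];c=-i['R'].T@i['t']
    return c+ray*(z-c[2])/ray[2]
def wshot(n):
    import cv2
    i=optics.camera_info('wrist');p,d=optics.camera('wrist')
    np.savez(f'pics/{n}.npz',p=p,d=d,**i);cv2.imwrite(f'pics/{n}.png',p[:,:,::-1]);return i,p,d
E
python3 - <<'E'
from h import *
import cv2
i,p,d=wshot('w2')
c=cv2.resize(p[140:290,260:420],None,fx=4,fy=4,interpolation=cv2.INTER_CUBIC);cv2.imwrite('pics/w2c.png',c[:,:,::-1])
E
```

```text
(no output)
```

View pics/w2c.png

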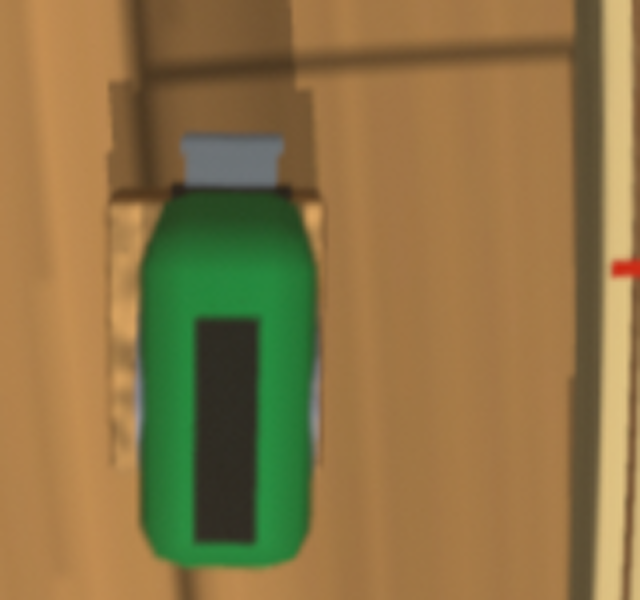

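```bash
python3 - <<'E'
from h import *
i=dict(np.load('pics/w2.npz'))
f=lambda u,v,z: wray(260+u/4-.4,140+v/4-.4,i,z)
for u,v in [(195,318),(259,318),(195,543),(256,543)]: print('slot',f(u,v,.0895))
a=(f(195,318,.0895)+f(259,318,.0895))/2;b=(f(195,543,.0895)+f(256,543,.0895))/2
print((a+b)/2,np.degrees(np.arctan2(*(a-b)[1::-1])))
for u,v in [(142,440),(311,440),(228,566),(228,265)]: print('top edge',f(u,v,.087))
a=f(183,140,.0295+.007);b=f(282,140,.0295+.007);print('hook',a,b,np.linalg.norm(a-b))
go([.4388,.0192,.0595],-5)
E
```

```text
slot [0.43459614 0.03659185 0.0895    ]
slot [0.44636544 0.03568482 0.0895    ]
slot [ 0.43083836 -0.00741607  0.0895    ]
slot [ 0.44254946 -0.00830666  0.0895    ]
[0.43858735 0.01413848 0.0895    ] 85.08090226707513
top edge [0.42240752 0.01324278 0.087     ]
top edge [0.45447724 0.01078765 0.087     ]
top edge [ 0.4366965  -0.01361666  0.087     ]
top edge [0.44138672 0.04558305 0.087     ]
hook [0.43269715 0.06510294 0.0365    ] [0.45401913 0.06345377 0.0365    ] 0.021385661863126154
t 1.45 pos [0.4408 0.0235 0.1901] xang -4.52 tilt 0.2 F [ 0.  -1.4 -0.2] w 0.0853
shift cm [-0.15  0.49 13.06] roll 0.48
```

```bash
python3 -m inch '[[[8.5,-0.15,0.45,4,0.4],[8.5,-0.15,0.45,8,0.4],[8.5,-0.15,0.45,11,0.4],[8.5,-0.15,0.45,12.5,0.4],[8.5,-0.15,0.45,13,0.4]]]'
python3 -c "
from h import *
go([.4388,.0192,.0595],-5)"
```

```text
clock: 2.08
eef_pos: [0.4373, 0.0189, 0.059]
tool_rot: [0.999, -0.043, -0.002, -0.001]
ft_force: [0.1, -0.2, 0.1]
grip_width: 0.085
t 2.075 pos [0.4373 0.0189 0.059 ] xang -4.98 tilt 0.3 F [ 0.1 -0.2  0.1] w 0.085
shift cm [ 0.15 -0.04 -0.05] roll 0.02
```

```bash
python3 -m inch '[[[8.5,0.1,0,0,0],[6,0.1,0,0,0],[3,0.1,0,0,0],[2,0.1,0,0,0],[2,0.1,0,0,0]]]'; python3 -m inch '[[[2,0,0,0,0],[2,0,0,0,0],[2,0,0,0,0],[2,0,0,0,0],[2,0,0,0,0]]]'
python3 -c "
from h import *
go([.4388,.0192,.0595],-5)"
```

```text
clock: 2.7
eef_pos: [0.4387, 0.0189, 0.0595]
tool_rot: [0.999, -0.043, -0.002, -0.001]
ft_force: [-0.1, -0.5, 2.9]
grip_width: 0.0312
clock: 3.32
eef_pos: [0.4387, 0.0188, 0.0595]
tool_rot: [0.999, -0.043, -0.002, -0.001]
ft_force: [-0.3, 0.0, 0.8]
grip_width: 0.0314
t 3.325 pos [0.4387 0.0188 0.0595] xang -4.98 tilt 0.25 F [-0.3  0.   0.8] w 0.0314
shift cm [ 0.01 -0.04  0.  ] roll 0.02
```

```bash
python3 -m inch '[[[2,0,0,-1,0],[2,0,0,-3,0],[2,0,0,-5,0],[2,0,0,-6,0],[2,0,0,-6,0]]]'
python3 -c "
from h import *
go([.5831,.0910,.115],-2.2)"
```

```text
clock: 3.95
eef_pos: [0.4393, 0.0187, 0.12]
tool_rot: [0.999, -0.043, -0.001, -0.001]
ft_force: [-0.6, -0.3, -3.4]
grip_width: 0.0311
t 3.95 pos [0.4393 0.0187 0.12  ] xang -4.98 tilt 0.21 F [-0.6 -0.3 -3.4] w 0.0311
shift cm [13.69 -8.45  0.49] roll -2.78
```

```bash
python3 -m inch '[[[2,2,-2,0,-0.5],[2,6,-4,0,-1.5],[2,10,-6.5,0,-2.5],[2,13,-8,0,-2.8],[2,13.7,-8.5,0.4,-2.8]]]'
python3 - <<'E'
from h import *
import cv2
optics.camera('top')
go([.5831,.0910,.115],-2.2)
i,p,d=wshot('w3');np.savez
for n in ['top','scene']:
    p,d=optics.camera(n);np.savez(f'pics/{n}3.npz',p=p,d=d)
    y=(170,290,230,410) if n=='top' else (100,280,300,460)
    c=cv2.resize(p[y[0]:y[1],y[2]:y[3]],None,fx=4 if n=='top' else 3.3,fy=4 if n=='top' else 3.3,interpolation=cv2.INTER_CUBIC);cv2.imwrite(f'pics/{n}3.png',c[:,:,::-1])
E
```

```text
clock: 4.58
eef_pos: [0.5843, 0.0922, 0.1143]
tool_rot: [1.0, -0.019, -0.002, -0.001]
ft_force: [-0.4, -0.5, -2.7]
grip_width: 0.0317
t 4.625 pos [0.5835 0.0922 0.1135] xang -2.14 tilt 0.31 F [-0.1  0.4 -3.2] w 0.0317
shift cm [-0.03  0.13 -0.15] roll 0.06
```

View pics/w3.png

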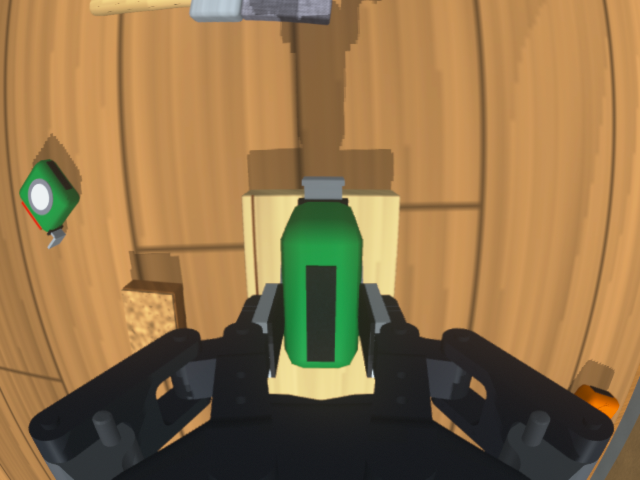

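View pics/scene3.png

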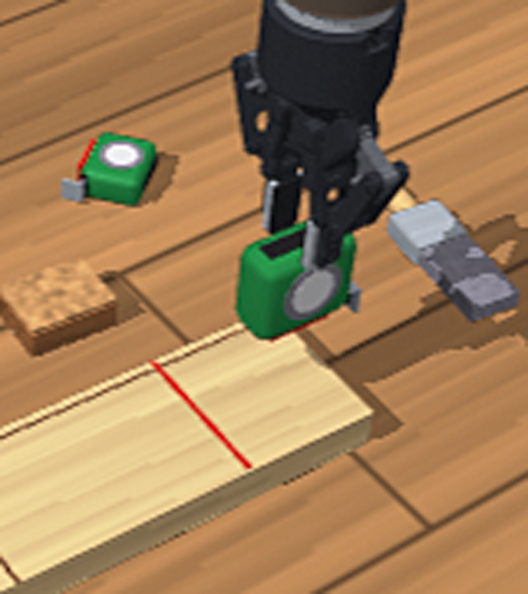

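View pics/top3.png

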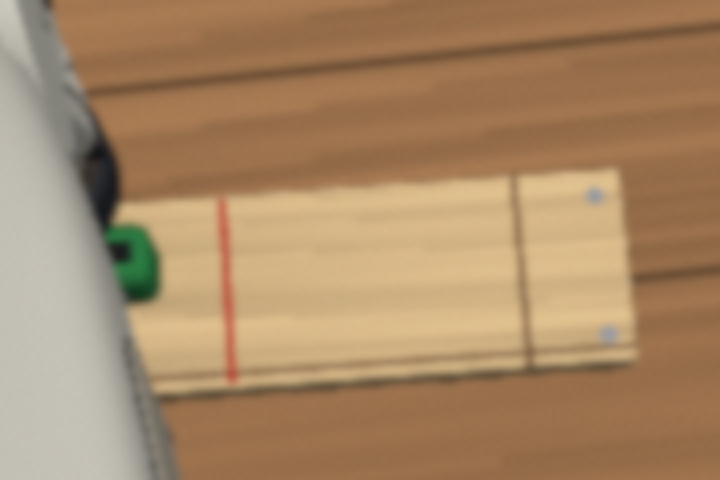

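```bash
python3 - <<'E'
from h import *
import cv2
i=dict(np.load('pics/w3.npz'))
c=cv2.resize(i['p'][160:380,230:410],None,fx=3.2,fy=2.7,interpolation=cv2.INTER_CUBIC)
c=cv2.resize(i['p'][165:225,235:405],None,fx=4.6,fy=4.6,interpolation=cv2.INTER_CUBIC);cv2.imwrite('pics/w3c.png',c[:,:,::-1])
ex=np.array([np.cos(np.radians(87.81)),np.sin(np.radians(87.81))]);cc=np.array([.5782,-.0379])
def bd(P): q=(P[:2]-cc)*1000; return (q@ex).round(1),(q@np.array([-ex[1],ex[0]])).round(1)
for u,v in [(250,193),(280,193),(370,193.5),(393,194)]: print('end',bd(wray(u,v,i,.03)))
for u,v in [(302.5,178.5),(345,178.5)]: print('hook outer',bd(wray(u,v,i,.0905)))
for u,v in [(306,266),(335,266),(306,361),(335,361)]: print('slot',bd(wray(u,v,i,.1435)))
print('edges',[bd(wray(u,320,i,.138)) for u in (282,360)])
E
```

```text
end (np.float64(161.3), np.float64(49.2))
end (np.float64(161.0), np.float64(28.3))
end (np.float64(160.9), np.float64(-33.3))
end (np.float64(160.8), np.float64(-49.3))
hook outer (np.float64(177.1), np.float64(9.6))
hook outer (np.float64(177.2), np.float64(-12.2))
slot (np.float64(148.2), np.float64(5.8))
slot (np.float64(148.3), np.float64(-5.6))
slot (np.float64(103.7), np.float64(6.4))
slot (np.float64(103.8), np.float64(-6.3))
edges [(np.float64(121.3), np.float64(16.8)), (np.float64(121.5), np.float64(-17.0))]
```

View pics/w3c.png

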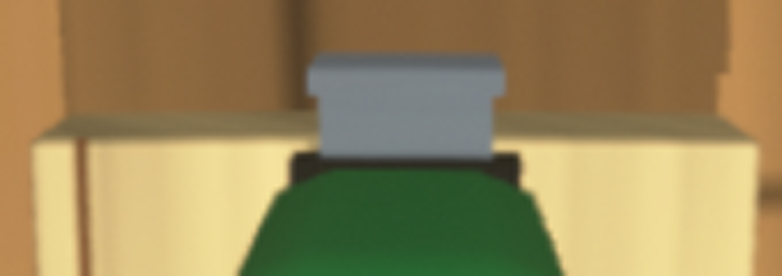

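```bash
python3 -m inch '[[[2,0,0,1,0],[2,0,0,2.5,0],[2,0,0,4,0],[2,0,0,4.7,0],[2,0,0,4.75,0]]]'
python3 - <<'E'
from h import *
ex=np.array([np.cos(np.radians(87.81)),np.sin(np.radians(87.81))]);cc=np.array([.5782,-.0379])
go([*(cc+.0313*ex),.0655],-2.2)
i,p,d=wshot('w4')
E
```

```text
clock: 5.4
eef_pos: [0.5804, 0.091, 0.0663]
tool_rot: [1.0, -0.019, -0.004, -0.001]
ft_force: [0.3, -0.0, -2.1]
grip_width: 0.0313
t 5.4 pos [0.5804 0.091  0.0663] xang -2.19 tilt 0.43 F [ 0.3 -0.  -2.1] w 0.0313
shift cm [0.27 9.75 0.06] roll 0.01
```

View pics/w4.png

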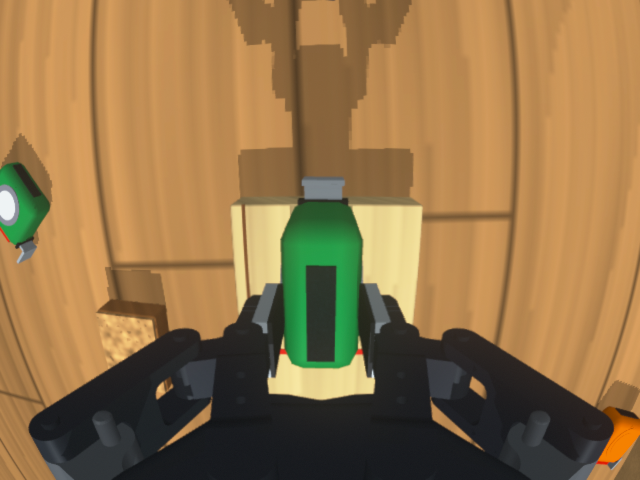

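```bash
python3 -m inch '[[[2,0.05,0.5,0.05,0],[2,0.1,1.5,0.08,0],[2,0.13,3,0.08,0],[2,0.16,4.5,0.08,0],[2,0.16,4.8,0.08,0]]]'
python3 - <<'E'
from h import *
ex=np.array([np.cos(np.radians(87.81)),np.sin(np.radians(87.81))]);cc=np.array([.5782,-.0379])
go([*(cc+.0313*ex),.0655],-2.2)
i,p,d=wshot('w5')
import cv2
go([*(cc+.0313*ex),.0655],-2.2)
p,d=optics.camera('scene');cv2.imwrite('pics/s5.png',cv2.resize(p[120:260,300:460],None,fx=4,fy=4,interpolation=cv2.INTER_CUBIC)[:,:,::-1])
E
```

```text
clock: 6.08
eef_pos: [0.5804, 0.0416, 0.066]
tool_rot: [1.0, -0.02, -0.003, -0.001]
ft_force: [-0.8, 2.6, -2.6]
grip_width: 0.0314
t 6.075 pos [0.5804 0.0416 0.066 ] xang -2.29 tilt 0.4 F [-0.8  2.6 -2.6] w 0.0314
shift cm [0.09 4.83 0.04] roll -0.09
t 6.125 pos [0.5805 0.0418 0.0661] xang -2.28 tilt 0.39 F [-0.1  1.7 -3. ] w 0.0312
shift cm [0.09 4.84 0.05] roll -0.08
```

View pics/w5.png

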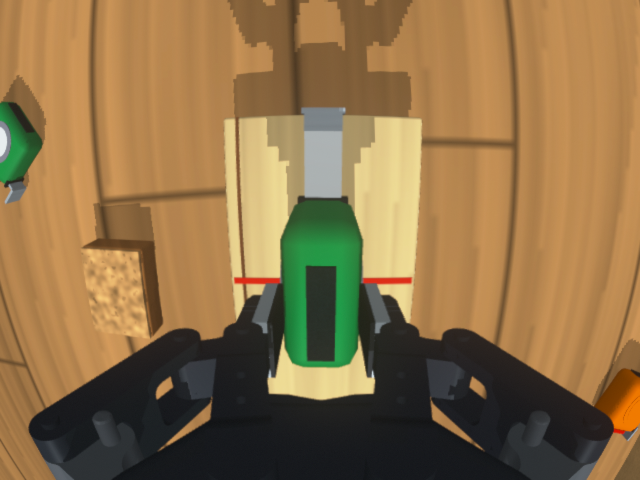

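View pics/s5.png

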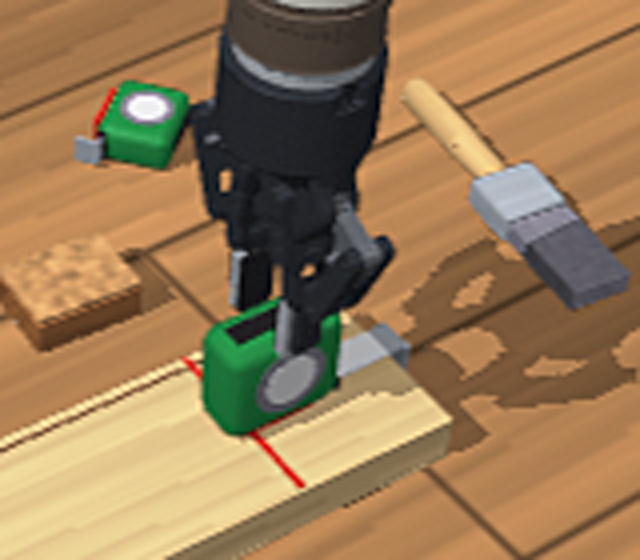

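```bash
python3 -m inch '[[[2,0,1,0.02,0],[2,0,2.5,0.02,0],[2,0,4,0.03,0],[2,0,4.6,0.03,0],[2,0,4.7,0.03,0]]]'
python3 - <<'E'
from h import *
import cv2
ex=np.array([np.cos(np.radians(87.81)),np.sin(np.radians(87.81))]);cc=np.array([.5782,-.0379])
go([*(cc+.0313*ex),.0655],-2.2)
optics.camera('wrist')
i,p,d=wshot('w6')
go([*(cc+.0313*ex),.0655],-2.2)
c=cv2.resize(p[150:240,235:405],None,fx=4.6,fy=4.6,interpolation=cv2.INTER_CUBIC);cv2.imwrite('pics/w6c.png',c[:,:,::-1])
E
```

```text
clock: 6.8
eef_pos: [0.5785, -0.0053, 0.0657]
tool_rot: [1.0, -0.02, -0.003, -0.001]
ft_force: [-0.6, 2.8, -3.7]
grip_width: 0.0317
t 6.8 pos [ 0.5785 -0.0053  0.0657] xang -2.31 tilt 0.41 F [-0.6  2.8 -3.7] w 0.0317
shift cm [0.1  0.13 0.01] roll -0.11
t 6.9 pos [ 0.5786 -0.0047  0.0657] xang -2.27 tilt 0.4 F [-1.5  3.1 -2.4] w 0.0315
shift cm [0.09 0.19 0.01] roll -0.07
```

View pics/w6c.png

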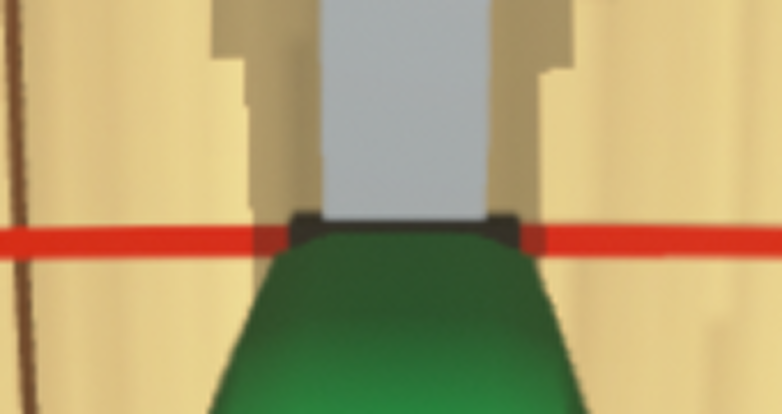

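View pics/w6.png

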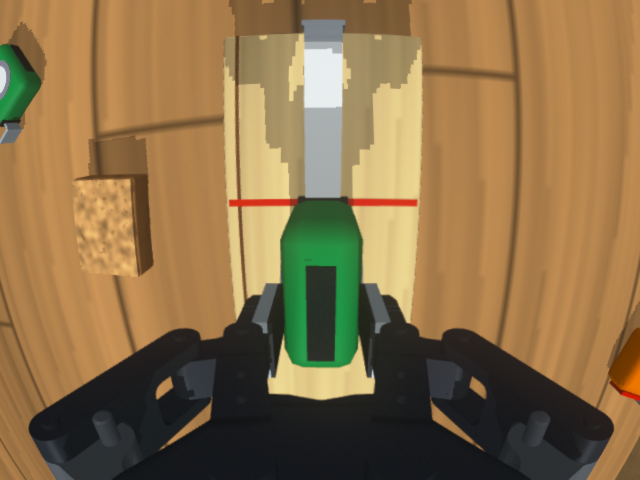

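```bash
python3 - <<'E'
from h import *
i=dict(np.load('pics/w6.npz'))
ex=np.array([np.cos(np.radians(87.81)),np.sin(np.radians(87.81))]);cc=np.array([.5782,-.0379])
def bd(P): q=(P[:2]-cc)*1000; return (q@ex).round(1),(q@np.array([-ex[1],ex[0]])).round(1)
g=lambda u,v,z:bd(wray(235+u/4.6-.4,150+v/4.6-.4,i,z))
print('line',g(150,243,.03),g(650,241,.03))
for z in (.0355,.042,.045,.05): print('mouth',z,g(400,214,z))
print('end',bd(wray(260,37,i,.03)),bd(wray(400,37,i,.03)))
print('hook outer',bd(wray(304,20.5,i,.0425)),bd(wray(345,20.5,i,.0425)))
go([0,0,0],0)
E
```

```text
line (np.float64(65.2), np.float64(31.4)) (np.float64(65.4), np.float64(-29.3))
mouth 0.0355 (np.float64(69.4), np.float64(1.0))
mouth 0.042 (np.float64(70.4), np.float64(1.0))
mouth 0.045 (np.float64(70.8), np.float64(1.0))
mouth 0.05 (np.float64(71.6), np.float64(0.9))
end (np.float64(158.5), np.float64(34.6)) (np.float64(159.0), np.float64(-42.1))
hook outer (np.float64(163.2), np.float64(9.9)) (np.float64(163.2), np.float64(-11.1))
t 6.9 pos [ 0.5786 -0.0047  0.0657] xang -2.27 tilt 0.4 F [-1.5  3.1 -2.4] w 0.0315
shift cm [-57.79   1.83   6.94] roll -2.27
```

```bash
python3 -m inch '[[[2,0.05,0.15,0,0],[2,0.08,0.3,0,0],[2,0.08,0.3,0.03,0],[2,0.08,0.3,0.06,0],[2,0.08,0.3,0.1,0]]]'
python3 - <<'E'
from h import *
ex=np.array([np.cos(np.radians(87.81)),np.sin(np.radians(87.81))]);cc=np.array([.5782,-.0379])
go([*(cc+.0308*ex),.0655],-2.2)
E
```

```text
clock: 7.52
eef_pos: [0.5792, -0.0076, 0.0649]
tool_rot: [1.0, -0.02, -0.003, -0.001]
ft_force: [-1.9, 3.5, -0.2]
grip_width: 0.0313
t 7.525 pos [ 0.5792 -0.0076  0.0649] xang -2.26 tilt 0.4 F [-1.9  3.5 -0.2] w 0.0313
shift cm [ 0.02 -0.05 -0.06] roll -0.06
```

```bash
python3 -m inch '[[[2,0,0,0.05,0],[2,0,0,0.1,0],[2,0,0,0.15,0],[2,0,0,0.15,0],[2,0,0,0.15,0]]]'
python3 - <<'E'
from h import *
ex=np.array([np.cos(np.radians(87.81)),np.sin(np.radians(87.81))]);cc=np.array([.5782,-.0379])
go([*(cc+.0308*ex),.0615],-2.2)
E
```

```text
clock: 8.15
eef_pos: [0.5794, -0.0077, 0.0646]
tool_rot: [1.0, -0.02, -0.003, -0.001]
ft_force: [-3.5, 2.5, 6.1]
grip_width: 0.0316
t 8.15 pos [ 0.5794 -0.0077  0.0646] xang -2.27 tilt 0.35 F [-3.5  2.5  6.1] w 0.0316
shift cm [-0.   -0.05  0.31] roll -0.07
```

```bash
python3 -m inch '[[[2,0,0,0.2,0],[2,0,0,0.25,0],[2,0,0,0.3,0],[2,0,0,0.3,0],[2,0,0,0.3,0]]]'
python3 - <<'E'
from h import *
ex=np.array([np.cos(np.radians(87.81)),np.sin(np.radians(87.81))]);cc=np.array([.5782,-.0379])
go([*(cc+.0308*ex),.0615],-2.2)
E
```

```text
clock: 8.78
eef_pos: [0.5807, -0.0078, 0.0633]
tool_rot: [1.0, -0.02, -0.001, -0.001]
ft_force: [-3.3, 2.2, 6.4]
grip_width: 0.0315
t 8.775 pos [ 0.5807 -0.0078  0.0633] xang -2.28 tilt 0.18 F [-3.3  2.2  6.4] w 0.0315
shift cm [-0.13 -0.06  0.18] roll -0.08
```

```bash
python3 -m inch '[[[2,0,0,0.25,0],[2,0,0,0.3,0],[2,0,0,0.3,0],[2,0,0,0.3,0],[2,0,0,0.3,0]]]'
python3 - <<'E'
from h import *
ex=np.array([np.cos(np.radians(87.81)),np.sin(np.radians(87.81))]);cc=np.array([.5782,-.0379])
go([*(cc+.0308*ex),.0615],-2.2)
E
```

```text
clock: 9.4
eef_pos: [0.582, -0.008, 0.062]
tool_rot: [1.0, -0.02, 0.001, -0.001]
ft_force: [-2.7, 2.3, 7.0]
grip_width: 0.0317
t 9.4 pos [ 0.582 -0.008  0.062] xang -2.3 tilt 0.14 F [-2.7  2.3  7. ] w 0.0317
shift cm [-0.27 -0.07  0.05] roll -0.1
```

```bash
python3 -m inch '[[[2,-0.05,-0.02,0.2,0],[2,-0.1,-0.02,0.25,0],[2,-0.1,-0.02,0.3,0],[2,-0.1,-0.02,0.3,0],[2,-0.1,-0.02,0.3,0]]]'
python3 - <<'E'
from h import *
ex=np.array([np.cos(np.radians(87.81)),np.sin(np.radians(87.81))]);cc=np.array([.5782,-.0379])
go([*(cc+.0308*ex),.0615],-2.2)
E
```

```text
clock: 10.02
eef_pos: [0.5827, -0.008, 0.0613]
tool_rot: [1.0, -0.02, 0.003, -0.001]
ft_force: [-3.5, 2.0, 8.4]
grip_width: 0.0314
t 10.025 pos [ 0.5827 -0.008   0.0613] xang -2.31 tilt 0.34 F [-3.5  2.   8.4] w 0.0314
shift cm [-0.34 -0.08 -0.02] roll -0.11
```

```bash
python3 -m inch '[[[2,-0.05,0,0.25,0],[2,-0.1,0,0.3,0],[2,-0.1,0,0.35,0],[2,-0.1,0,0.35,0],[2,-0.1,0,0.35,0]]]'
python3 - <<'E'
from h import *
ex=np.array([np.cos(np.radians(87.81)),np.sin(np.radians(87.81))]);cc=np.array([.5782,-.0379])
go([*(cc+.0308*ex),.0615],-2.2)
E
```

```text
clock: 10.65
eef_pos: [0.5835, -0.0079, 0.061]
tool_rot: [1.0, -0.02, 0.005, -0.001]
ft_force: [-4.7, 3.0, 13.2]
grip_width: 0.0317
t 10.65 pos [ 0.5835 -0.0079  0.061 ] xang -2.31 tilt 0.62 F [-4.7  3.  13.2] w 0.0317
shift cm [-0.42 -0.06 -0.05] roll -0.11
```

```bash
python3 -m inch '[[[2,-0.1,0,0.3,0],[2,-0.15,0,0.4,0],[2,-0.15,0,0.4,0],[2,-0.15,0,0.4,0],[2,-0.15,0,0.4,0]]]'
python3 - <<'E'
from h import *
ex=np.array([np.cos(np.radians(87.81)),np.sin(np.radians(87.81))]);cc=np.array([.5782,-.0379])
go([*(cc+.0308*ex),.0615],-2.2)
i,p,d=wshot('w7')
E
```

```text
clock: 11.28
eef_pos: [0.5841, -0.0077, 0.0609]
tool_rot: [1.0, -0.02, 0.008, -0.001]
ft_force: [-5.8, 3.8, 16.1]
grip_width: 0.0314
t 11.275 pos [ 0.5841 -0.0077  0.0609] xang -2.3 tilt 0.95 F [-5.8  3.8 16.1] w 0.0314
shift cm [-0.47 -0.04 -0.07] roll -0.1
```

View pics/w7.png

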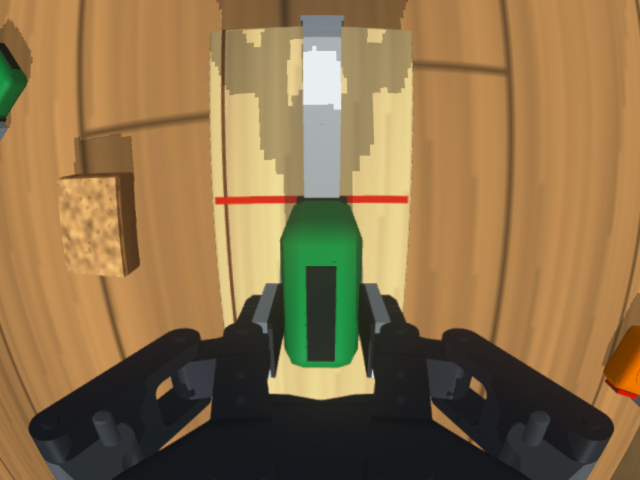

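```bash
python3 -m inch '[[[2,0,0,0.15,0],[2,0,0,0.05,0],[2,0,0,0,0],[2,0,0,0,0],[2,0,0,0,0]]]'
python3 - <<'E'
from h import *
go([.5841,-.0077,.0609],-2.2)
E
```

```text
clock: 11.95
eef_pos: [0.5846, -0.0076, 0.0611]
tool_rot: [1.0, -0.02, 0.009, -0.001]
ft_force: [-1.0, 3.1, 4.0]
grip_width: 0.0312
t 11.95 pos [ 0.5846 -0.0076  0.0611] xang -2.3 tilt 1.0 F [-1.   3.1  4. ] w 0.0312
shift cm [-0.05  0.01  0.02] roll -0.1
```

```bash
python3 -m inch '[[[2,0,0,0,0],[2,0,0,-0.03,0],[3.6,0,0,-0.03,0],[4.5,0,0,-0.03,0],[5.5,0,0,-0.03,0]]]'
python3 - <<'E'
from h import *
go([.5841,-.0077,.0609],-2.2)
i,p,d=wshot('w8')
E
```

```text
clock: 12.58
eef_pos: [0.5848, -0.0082, 0.0613]
tool_rot: [1.0, -0.02, 0.009, -0.001]
ft_force: [-0.8, -0.7, -0.1]
grip_width: 0.055
t 12.575 pos [ 0.5848 -0.0082  0.0613] xang -2.34 tilt 1.01 F [-0.8 -0.7 -0.1] w 0.055
shift cm [-0.07 -0.05  0.04] roll -0.14
```

View pics/w8.png

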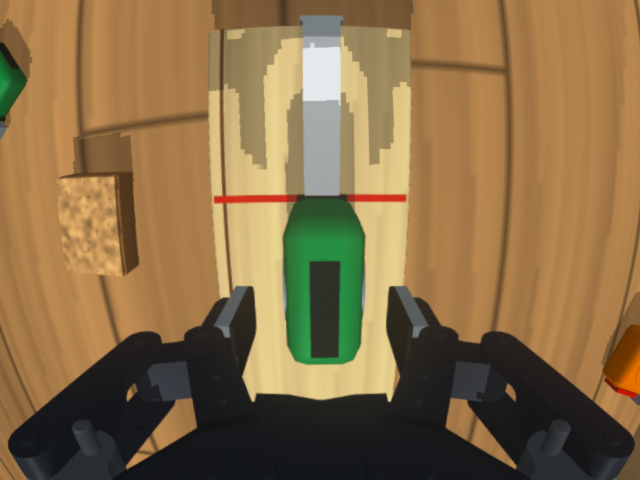

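Locked: the case stayed when released (it moved well under 2 mm). Now I'll open fully, lift clear and look.

```bash
python3 -m inch '[[[7.5,0,0,-0.1,0],[8.5,0,0,-1,0],[8.5,0,0,-4,0],[8.5,0,0,-8,0],[8.5,0,0,-9,0]]]'
python3 - <<'E'
from h import *
import cv2
optics.camera('wrist')
go([.5841,-.0077,.0609],-2.2)
i,p,d=wshot('w9')
p,d=optics.camera('scene');cv2.imwrite('pics/s9.png',cv2.resize(p[120:270,290:450],None,fx=4,fy=4,interpolation=cv2.INTER_CUBIC)[:,:,::-1])
E
```

```text
clock: 13.25
eef_pos: [0.5854, -0.0083, 0.1553]
tool_rot: [1.0, -0.02, 0.012, -0.001]
ft_force: [1.6, 0.1, 0.2]
grip_width: 0.0853
t 13.3 pos [ 0.5852 -0.0083  0.1551] xang -2.33 tilt 1.37 F [-0.1  0.4  0.7] w 0.0851
shift cm [-0.33 -0.03  9.42] roll -0.13
```

View pics/w9.png

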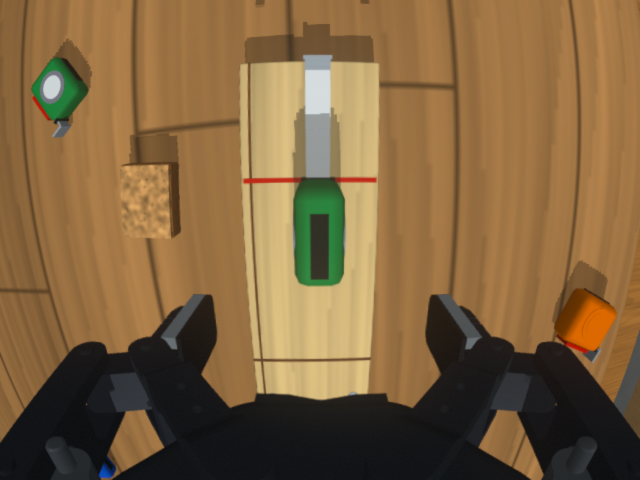

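View pics/s9.png

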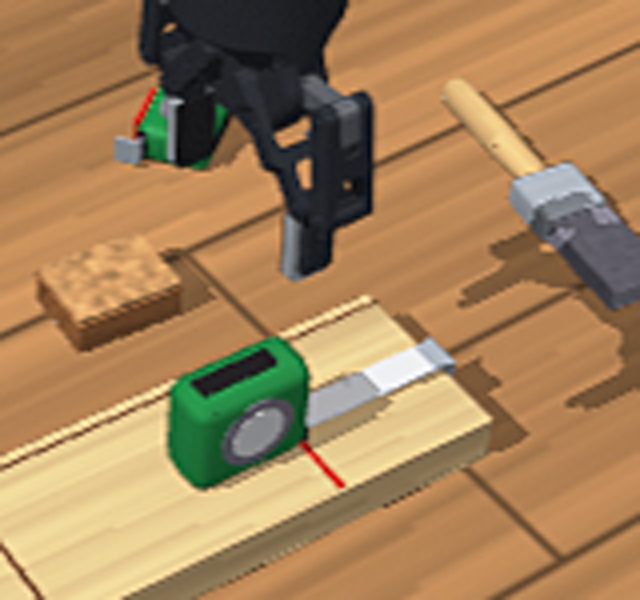

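```bash
python3 - <<'E'
from h import *
import cv2
i=dict(np.load('pics/w9.npz'));p=i['p']
c=cv2.resize(p[40:290,235:385],None,fx=5,fy=5,interpolation=cv2.INTER_CUBIC)
cv2.imwrite('pics/w9a.png',np.vstack([c[40:190],c[630:790],c[1050:1250]])[:,:,::-1])
E
```

```text
(no output)
```

View pics/w9a.png

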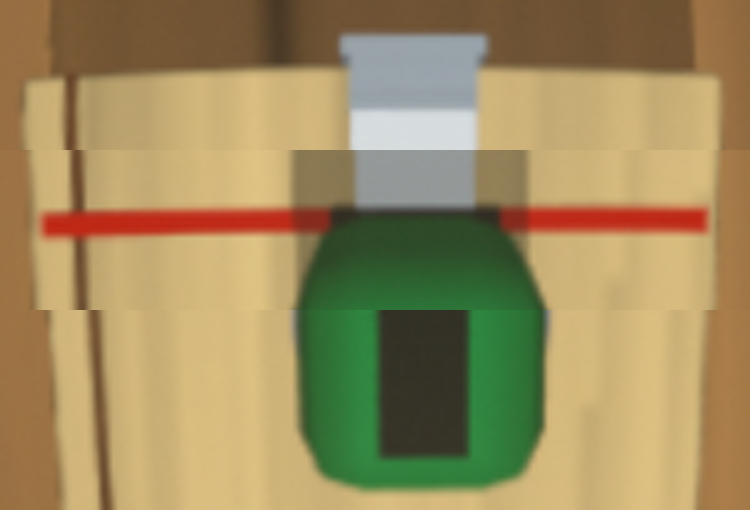

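```bash
python3 - <<'E'
from h import *
i=dict(np.load('pics/w9.npz'))
ex=np.array([np.cos(np.radians(87.81)),np.sin(np.radians(87.81))]);cc=np.array([.5782,-.0379])
def bd(P): q=(P[:2]-cc)*1000; return (q@ex).round(1),(q@np.array([-ex[1],ex[0]])).round(1)
g=lambda u,v,z:bd(wray(235+u/5-.4,40+v/5-.4,i,z))  # v in full crop coords
print('end',g(200,40+70,.03),g(600,40+69,.03))
print('hook outer',g(342,40+36,.038),g(487,40+36,.038))
print('line',g(150,630-150+224,.03),g(620,630-150+220,.03))
for z in (.036,.04): print('mouth',g(330,480+208,z),g(500,480+208,z))
print('rear',g(420,1050-310+488,.031+.05))
print('slot', g(378,1050-310+457,.091),g(467,1050-310+457,.091),g(378,1050-310+320,.091),g(467,1050-310+320,.091))
E
```

```text
end (np.float64(160.0), np.float64(27.1)) (np.float64(160.1), np.float64(-35.1))
hook outer (np.float64(163.2), np.float64(4.9)) (np.float64(163.2), np.float64(-17.1))
line (np.float64(65.3), np.float64(35.9)) (np.float64(65.4), np.float64(-38.6))
mouth (np.float64(68.0), np.float64(7.1)) (np.float64(67.8), np.float64(-19.1))
mouth (np.float64(68.4), np.float64(7.0)) (np.float64(68.2), np.float64(-18.9))
rear (np.float64(-2.9), np.float64(-5.7))
slot (np.float64(5.7), np.float64(0.1)) (np.float64(5.6), np.float64(-11.8)) (np.float64(24.9), np.float64(-0.1)) (np.float64(24.8), np.float64(-11.7))
```

```bash
python3 -m inch '[[[8.5,0,0,-1,0],[8.5,0,0,-1,0],[8.5,0,0,-1,0],[8.5,0,0,-1,0],[8.5,0,0,-1,0]]]' >/dev/null; python3 - <<'E'
from h import *
import cv2
a,_=optics.camera('scene')
for _ in range(6): b,_=optics.camera('scene')
d=np.abs(a.astype(int)-b)[190:250,325:410]
print(d.max(),d.mean())
cv2.imwrite('pics/s10.png',b[:,:,::-1])
from workcell import ticket
print(ticket.job_done())
E
```

```text
7 0.6856862745098039
the job is handed in; nothing more can be done
None
```

View pics/s10.png

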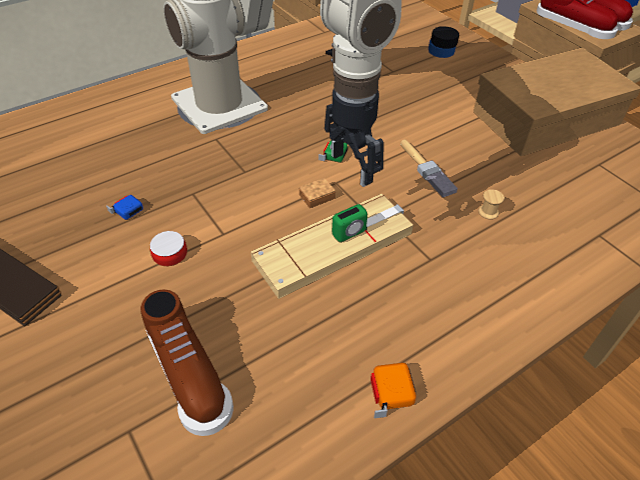

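The green tape is hooked over the board end nearer the red line, drawn to the line, locked and released. I handed the job in at about 14 s on the clock, and no verdict is reported.

The case was gripped across its width, carried over and drawn back along the board. I pressed it down until the contact force read about 19 N, allowing for the tape's weight. The foot slipped in at about 9 N before the force climbed.

Last checks, all from the cameras and the arm's own readings:
- **Hook:** its inner face lies about 0.2 mm from the board's end.
- **Front face:** about 1–2 mm from the red line's centre. The wrist camera put the line at 65.3 mm in the board's frame and the top camera at 66.3 mm, so that is good only to about a millimetre. The case's dark mouth piece read nearly 3 mm ahead of the line, but it seems to stand 1–2 mm proud of the face.
- **Blade and alignment:** the blade is about 86 mm out, and the case lies along the board within about 1 degree. It looks upright, but I did not measure that angle.
- **Lock:** the case stayed put when the fingers opened, and frames 0.3 s apart matched to within noise. I could not read the brake's travel directly; its state is judged from the final height and the force climb.
- **Lateral drift:** while pressing, the arm crept about 5 mm sideways, so the tape sits about 6 mm off the board's centre line. That is well within the board's width.
- **Bystanders:** the shoe, polish tin, brush and spool look unmoved, and the gripper is well clear of everything.

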